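Return the amber bottle through the one-way flap

TASK

Stand the amber bottle in the open end of the blue return lane, then push it along the lane, upright and on its base, through the orange sprung flap, until it stands wholly past the flap and the flap has swung shut behind it. Leave the clear and the white bottle standing where they are.

Things in the scene. Friction and masses are not known exactly. Their poses are not given: they have to be found in the camera images.
- amber_bottle_center (a point): The bottle to return: brown amber glass with a black cap and a paper label, standing on the table. It is 96 mm tall in all: a straight round body 40 mm in diameter up to 68 mm, then a shoulder and a 24 mm wide cap. About 150 g. This point is its centre, half-way up (48 mm above its underside); z is its upright axis.
- clear_bottle_center (a point): Colourless glass bottle with a black cap, to be left alone. It is 96 mm tall in all: a straight round body 40 mm in diameter up to 68 mm, then a shoulder and a 24 mm wide cap. About 150 g. This point is its centre, half-way up (48 mm above its underside); z is its upright axis.
- white_bottle_center (a point): White plastic bottle with a green cap, to be left alone. It is 96 mm tall in all: a straight round body 40 mm in diameter up to 68 mm, then a shoulder and a 24 mm wide cap. About 150 g. This point is its centre, half-way up (48 mm above its underside); z is its upright axis.
- return_lane: Fixed return lane: two blue rails 20 mm high, 6 mm thick, 80 mm apart inside, open at the top; floor level with the table, no step. Origin: on the table, mid-way between the rails, in the plane of the shut flap. x points along the lane in the pushing direction, y across it to the left, z up. Open end at x = -150 mm; a low end wall (20 mm high) has its inner face at x = +180 mm.
- flap (a joint): Orange flap, 70 mm long, top 19 mm above the table, on an upright hinge at lane x = 0, y = -42 mm. 0 rad: shut across the lane. Opens only towards lane +x, to 1.57 rad (along the rail, tip at x = 70 mm). A light spring (under 2 N at the tip) shuts it; it cannot swing the other way. It slides along a passing bottle and slips shut behind it once its centre is about 90 mm past the hinge.

How it is judged:
On the way, in this order (a step that is already met when the one before it is completed fails the run):
1. the amber bottle is upright and down in the lane, in front of the shut flap (y of amber_bottle_center in the frame of return_lane between -0.03 and 0.03 m and height (world z) of amber_bottle_center below 0.058 m and angle between amber_bottle_center's own z axis and vertical below 0.2 rad and x of amber_bottle_center in the frame of return_lane between -0.15 and -0.02 m and value of joint flap below 0.1 rad), for 0.1 s.
2. the amber bottle, upright and down in the lane, is in the gateway and holds the flap open (y of amber_bottle_center in the frame of return_lane between -0.03 and 0.03 m and height (world z) of amber_bottle_center below 0.058 m and angle between amber_bottle_center's own z axis and vertical below 0.2 rad and x of amber_bottle_center in the frame of return_lane between 0 and 0.09 m and value of joint flap above 0.5 rad), for 0.05 s.
At the end, for the whole second after the job is handed in: The amber bottle stands upright (within 10 degrees) on its base between the rails, beyond the flap and before the end wall; the flap is shut (under 0.1 rad); the clear and the white bottle stand upright within 30 mm of where they began (x of amber_bottle_center in the frame of return_lane between 0.02 and 0.18 m and y of amber_bottle_center in the frame of return_lane between -0.04 and 0.04 m and height (world z) of amber_bottle_center between 0.04 and 0.058 m and angle between amber_bottle_center's own z axis and vertical below 0.17 rad and value of joint flap below 0.1 rad and not (distance of clear_bottle_center from where it was at the start of the episode above 0.03 m or angle between clear_bottle_center's own z axis and vertical above 0.3 rad) and not (distance of white_bottle_center from where it was at the start of the episode above 0.03 m or angle between white_bottle_center's own z axis and vertical above 0.3 rad)); the robot touches nothing.
It fails at once if the clear bottle is moved more than 30 mm or tipped (distance of clear_bottle_center from where it was at the start of the episode above 0.03 m or angle between clear_bottle_center's own z axis and vertical above 0.3 rad).
It fails at once if the white bottle is moved more than 30 mm or tipped (distance of white_bottle_center from where it was at the start of the episode above 0.03 m or angle between white_bottle_center's own z axis and vertical above 0.3 rad).
It also fails if it takes over 40 s, if anything falls off the work surface, if the arm or the gripper's body presses on something with over 40 N, if the wrist force passes 120 N, or if a joint passes its speed limit or range.

ROBOT

A 6-joint arm with a two-finger parallel gripper is mounted at the origin on the work surface. World frame = base frame: x ahead of the robot, y to its left, z up, the work surface at z = 0. Lengths are in m, angles in rad, forces in N, time in s.
With the tool pointing down it reaches from about 0.25 to 0.725 m from the base axis. Payload 4 kg.
Tool frame: the origin (TCP) lies where the fingers leave the gripper's body, on its centre line; the fingertips stand 73 mm ahead of it and the grasp point (between the pads) lies 54 mm ahead of it (bot.tips_ahead is the z of the fingertips in the tool frame, in m); z points along the fingers, y is the direction in which the jaws open and shut (so a half turn about z gives the same grasp; the last joint's range is limited). The gripper opens to 85 mm and grips with 20 to 120 N. Pads are 22 mm wide; open, the fingers measure 114 mm over their backs; the gripper's body (76 mm by 85 mm) begins 54 mm behind the grasp point. The pads swing forward as they close: fully open they stand 13 mm farther back than shut.
Start: joints at [1.169, 0.241, 0.005, 1.335, 0, 1.571], TCP at [0.196, 0.46, 0.304] pointing down, gripper open.
Joint ranges: [-2.72, 2.72], [-1.05, 1.87], [-1.09, 1.28], [-1.99, 2.15], [-1.42, 1.44], [-3.14, 3.14]. Speed limits (rad/s): [2.79, 2.79, 3.14, 3.14, 3.14, 3.14].

INTERFACE

Orientations are given as a unit quaternion [x, y, z, w].
In Python, from workcell import readout, camera, get_calibration, order, bot gives the robot as it stands.
- The arm moves only by the tool send_rows, never from a script. Its argument "moves" is a list of rows, each a list of 3 entries, a list of its own where there are three numbers: the shift along the tool's x, y, z in mm, then the turn, a rotation vector about the tool's x, y, z in rad, then the finger opening in mm, from 0 to 85.4. In form: [[[dx, dy, dz], [ax, ay, az], grip], ...]. A call has 1 to 12 rows; each row is the pose to reach, as a shift and turn from the pose measured when the call began, along the tool's axes at that moment; what a row does not reach only later rows make up. A row lasts 1/12 s, in which the tool goes at most 41.7 mm and 7.16 degrees, less where a joint would pass 70% of its speed; a pose out of reach is approached as far as the arm can. A call with a gripper value outside its range is refused whole. The fingers move at their own pace and stop on an object; the grip force is fixed at half the most. Time passes only in rows, so rows that repeat a pose let the fingers close. It gives the time, the measured TCP pose, the force and the opening at its end, in the units of the state.
- readout.get_obs(): the state, without advancing time (a new reading comes with each control period).
- camera(name): name is "side" or "top" or "wrist"; returns the picture (480x640x3 uint8, red, green, blue); there is no depth.
- get_calibration(name): a dict with "fx", "fy", "cx", "cy" (pixels), "k1" (the pictures are not rectified: a ray, as slopes to the right and down, at radius r is drawn at 1 + k1 r^2 times it, then the intrinsics apply), "R" (3x3) and "t" (3): a world point X has camera coordinates R X + t. Camera axes: x right, y down, z forward; pixel columns grow to the right and rows downward; lengths in m; the calibration is good to about 2 mm. A picture is of the moment at which its call begins: read the wrist's pose just before it. get_calibration takes no time and is no camera call; for the wrist camera it gives the pose at the moment of the call.
- order.job_done(): hands the job in, once; it reports no verdict.
The state is a dict: "clock": time; "joint_pos": joint angles; "joint_vel": joint speeds; "tau": joint torques, N m; "eef_pos": TCP position; "tool_rot": TCP orientation; "ft_force": force on the tool from outside, world axes, zero at the start; "ft_torque": the same for the moment, N m; "grip_width": finger opening in m.
Only numpy, scipy, OpenCV 4.12 (cv2) and the standard library are available. Lean on these libraries where they do the work, as an engineer would, in place of code of your own. Each camera call takes 0.05 s, during which the arm holds its last target. There are 200 camera calls.

## Working session

There is one attempt and no reset: what is moved stays moved. The work goes in short steps, Python scripts to look and compute and a tool call to move; the robot and the scene stay as the last step left them, time stands still between calls to the robot, and variables do not carry over. Pictures are saved under pics/ and viewed, about 8 in all and at most 12, crops included, and the job is handed in when it is done.

Besides the shell and the picture viewer there is one more tool, called after ">>>" as name(argument=value, ...) on one line, values as JSON. send_rows: Moves the arm, as the interface text tells. Its arguments: {"type":"object","properties":{"moves":{"type":"array","items":{"type":"array"}}},"required":["moves"]}

```bash
mkdir -p pics; python3 - <<'E'
from workcell import readout,camera,get_calibration
import cv2
print(readout.get_obs())
for n in("top","side"):
    cv2.imwrite(f"pics/{n}0.png",camera(n)[:,:,::-1]); print(n,get_calibration(n))
E
```

```text
{'clock': 0.0, 'joint_pos': array([1.16900520e+00, 2.41417845e-01, 3.72584937e-03, 1.33519473e+00,
       2.67296725e-07, 1.57082398e+00]), 'joint_vel': array([ 0.00046323, -0.00056728, -0.00047573,  0.00092302,  0.00085042,
        0.00109816]), 'tau': array([-8.66592254e-04, -3.72321117e+01,  2.52405810e+01,  1.69509777e-02,
       -1.88531062e-04,  8.91668179e-06]), 'eef_pos': array([0.19534682, 0.45974128, 0.30301099]), 'tool_rot': array([ 1.99560402e-01,  9.79884970e-01, -1.02415227e-03, -2.08682639e-04]), 'ft_force': array([ 0.76944345,  0.42065776, -0.24005115]), 'ft_torque': array([ 0.02594276, -0.07058395, -0.03346038]), 'grip_width': 0.08539441843570589}
top {'fx': 469.678259787513, 'fy': 469.678259787513, 'cx': 315.72564710611033, 'cy': 237.99777874750671, 'k1': -0.09976016956938824, 'R': array([[-0.00519622, -0.99986141, -0.01581617],
       [-0.99582477,  0.00661543, -0.09104534],
       [ 0.09113736,  0.01527704, -0.99572114]]), 't': array([-0.09254996,  0.53744359,  0.93305047])}
side {'fx': 434.6553004855644, 'fy': 434.6553004855644, 'cx': 312.84121865137143, 'cy': 238.52257462104512, 'k1': -0.006851583312511388, 'R': array([[-0.76346329, -0.64584898, -0.00170382],
       [-0.39219496,  0.46570959, -0.79328285],
       [ 0.51313441, -0.60497411, -0.60885089]]), 't': array([0.33081673, 0.31593324, 0.39434929])}
```

View pics/top0.png

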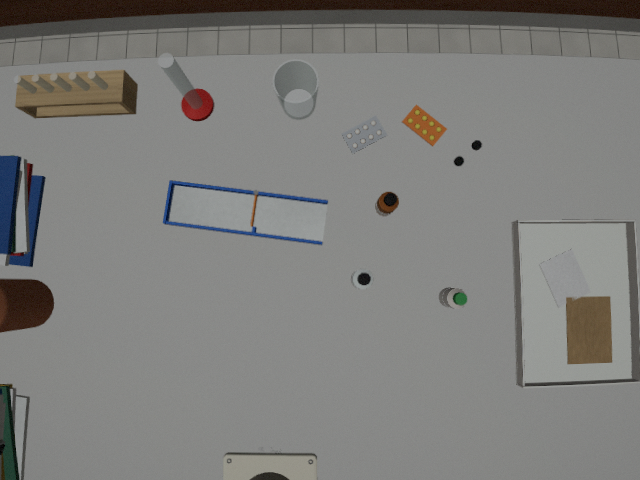

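View pics/side0.png

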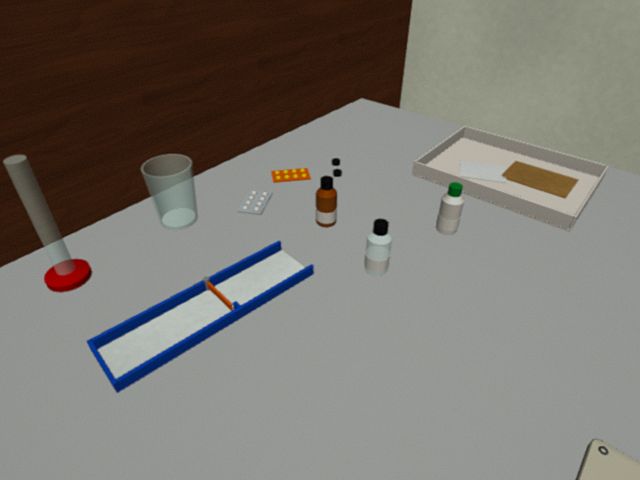

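The top view shows the lane with its open end at right (~325,222) and its end wall at left (~168,203). The flap is at ~254,211, the amber bottle at (388,202), the clear one at (363,279) and the white one at (457,298). The side view agrees: amber cap (327,183), clear cap (380,227), white cap (455,189).

```bash
cat >h.py <<'E'
import numpy as np,cv2
from workcell import readout,camera,get_calibration
from scipy.spatial.transform import Rotation as Ro
def ray(c,p):
    K=np.array([[c['fx'],0,c['cx']],[0,c['fy'],c['cy']],[0,0,1]])
    u=cv2.undistortPoints(np.array([[p]],float),K,np.array([c['k1'],0,0,0,0.]))[0,0]
    R=np.array(c['R']);t=np.array(c['t'])
    return -R.T@t, R.T@np.array([u[0],u[1],1])
def onz(c,p,z):
    o,d=ray(c,p); return o+d*(z-o[2])/d[2]
def blob(m,near):
    n,l,s,ce=cv2.connectedComponentsWithStats(m.astype(np.uint8))
    ok=[i for i in range(1,n) if s[i,4]>8]
    i=min(ok,key=lambda i:np.hypot(*(ce[i]-near)));return ce[i],s[i]
LANE=None
E
python3 - <<'E'
from h import *
for n,caps in(("top",dict(amber=(391,199),clear=(364,279),white=(460,298))),("side",dict(amber=(327,183),clear=(380,227),white=(455,189)))):
    im=cv2.imread(f"pics/{n}0.png").astype(int);c=get_calibration(n)
    b,g,r=im[...,0],im[...,1],im[...,2]
    for k,p in caps.items():
        m=(g>r+30)&(g>b+30) if k=="white" else (im.max(2)<45)
        ce,s=blob(m,p); print(n,k,ce,s,onz(c,ce,.096 if n=="top" else .088))
    m=(b>r+50)&(b>g+30)
    N,l,s,_=cv2.connectedComponentsWithStats(cv2.morphologyEx(m.astype(np.uint8),cv2.MORPH_CLOSE,np.ones((5,5))))
    m=np.zeros(m.shape,np.uint8)
    for i in range(1,N):
        if s[i,4]>150 and s[i,0]>60: m|=(l==i).astype(np.uint8); print(n,'blue',s[i])
    ys,xs=np.nonzero(m)
    W=np.array([onz(c,(x,y),.02)[:2] for x,y in zip(xs,ys)],np.float32)
    rc=cv2.minAreaRect(W);print(n,'lane rect',rc,cv2.boxPoints(rc).round(4).tolist())
    m=(r>g+50)&(g>b+15)&(r>150)
    ce,s=blob(m,(254,211) if n=="top" else (220,294));print('flap',ce,s,onz(c,ce,.017))
E
```

```text
top amber [389.85496183 198.99236641] [384 193  13  13 131] [ 0.60370204 -0.23797417  0.096     ]
top clear [363.63551402 278.78504673] [358 274  12  11 107] [ 0.45316249 -0.18595853  0.096     ]
top white [460.3826087  298.45217391] [455 293  12  12 115] [ 0.41478112 -0.36720177  0.096     ]
top blue [ 163  181  165   63 1020]
top lane rect ((0.5931379795074463, 0.05248063802719116), (0.33444321155548096, 0.09176062047481537), 81.94929504394531) [[0.5242999792098999, -0.10670000314712524], [0.6151000261306763, -0.11949999630451202], [0.6620000004768372, 0.21160000562667847], [0.5710999965667725, 0.22450000047683716]]Traceback (most recent call last):
  File "<stdin>", line 17, in <module>
  File "h.py", line 14, in blob
    i=min(ok,key=lambda i:np.hypot(*(ce[i]-near)));return ce[i],s[i]
ValueError: min() iterable argument is empty
```

```bash
python3 - <<'E'
from h import *
n="side";im=cv2.imread("pics/side0.png").astype(int);c=get_calibration(n);ct=get_calibration("top")
b,g,r=im[...,0],im[...,1],im[...,2]
for k,p in dict(amber=(327,183),clear=(380,227),white=(455,189)).items():
    m=(g>r+30)&(g>b+20) if k=="white" else (im.max(2)<45)
    ce,s=blob(m,p); print(k,ce,s,onz(c,ce,.087))
m=((b>r+50)&(b>g+30)).astype(np.uint8)
N,l,s,_=cv2.connectedComponentsWithStats(cv2.morphologyEx(m,cv2.MORPH_CLOSE,np.ones((5,5))))
i=1+s[1:,4].argmax();ys,xs=np.nonzero(l==i);print(s[i])
W=np.array([onz(c,(x,y),.02)[:2] for x,y in zip(xs,ys)],np.float32)
print(cv2.minAreaRect(W))
m=(r>g+50)&(r>b+50)
ce,s=blob(m,(220,294));print('flap side',ce,s,onz(c,ce,.015))
im=cv2.imread("pics/top0.png").astype(int);b,g,r=im[...,0],im[...,1],im[...,2]
m=(r>g+40)&(r>b+50);ce,s=blob(m,(254,211));print('flap top',ce,s,onz(ct,ce,.017))
E
```

```text
amber [326.13868613 182.93430657] [321 177  12  13 137] [ 0.60430212 -0.24010438  0.087     ]
clear [380.3125  226.71875] [374 219  14  16 192] [ 0.45296305 -0.188866    0.087     ]
white [455.03658537 188.85365854] [449 182  14  15 164] [ 0.4142049  -0.37278865  0.087     ]
[  87  264  226  128 4253]
((0.5852620005607605, 0.05336758494377136), (0.3358118236064911, 0.10654011368751526), 82.16722869873047)
flap side [219.08917197 294.73248408] [207 281  25  29 157] [0.59416184 0.03359757 0.015     ]
flap top [253.45833333 210.35416667] [251 195   6  31  48] [0.59586906 0.03308244 0.017     ]
```

```bash
cat >>h.py <<'E'
O=np.array([.590,.0345]);U=np.array([.140,.990]);L=np.array([-.990,.140])
def lane(x,y): return O+x*U+y*L
def shift(*T):
    o=readout.get_obs();R=Ro.from_quat(o['tool_rot']).as_matrix()
    print('t',round(o['clock'],2),'eef',o['eef_pos'].round(4),'w',round(o['grip_width'],4),'F',o['ft_force'].round(1),'down err',R[:,2].round(4))
    p=o['eef_pos']
    for t in T:
        print('to',np.round(t,4),'shift mm',(R.T@(np.array(t)-p)*1000).round(1))
E
python3 -c "
from h import *
shift((.604,-.239,.24))"
```

```text
t 0.1 eef [0.1954 0.4598 0.3031] w 0.0856 F [ 0.2 -0.3 -1.1] down err [-8.0e-04 -1.7e-03 -1.0e+00]
to [ 0.604 -0.239  0.24 ] shift mm [-649.4 -483.2   64. ]
```

>>> send_rows(moves=[[[-33, -25, 3], [0, 0, 0], 85], [[-66, -49, 6], [0, 0, 0], 85], [[-99, -74, 10], [0, 0, 0], 85], [[-132, -98, 13], [0, 0, 0], 85], [[-164, -122, 16], [0, 0, 0], 85], [[-197, -147, 19], [0, 0, 0], 85], [[-230, -171, 23], [0, 0, 0], 85], [[-262, -195, 26], [0, 0, 0], 85], [[-295, -219, 29], [0, 0, 0], 85], [[-327, -243, 32], [0, 0, 0], 85], [[-360, -268, 35], [0, 0, 0], 85], [[-392, -292, 39], [0, 0, 0], 85]])

```text
clock: 1.1
eef_pos: [0.4424, 0.0356, 0.2645]
tool_rot: [0.2, 0.98, -0.001, -0.0]
ft_force: [1.1, 0.1, 0.5]
grip_width: 0.0852
```

```bash
python3 -c "
from h import *
shift((.604,-.239,.24))"
```

```text
t 1.1 eef [0.4424 0.0356 0.2645] w 0.0852 F [1.1 0.1 0.5] down err [-6.0e-04 -1.7e-03 -1.0e+00]
to [ 0.604 -0.239  0.24 ] shift mm [-256.2 -189.4   24.8]
```

>>> send_rows(moves=[[[-32, -24, 3], [0, 0, 0], 85], [[-64, -48, 6], [0, 0, 0], 85], [[-96, -71, 9], [0, 0, 0], 85], [[-128, -95, 12], [0, 0, 0], 85], [[-160, -118, 15], [0, 0, 0], 85], [[-192, -142, 18], [0, 0, 0], 85], [[-224, -166, 21], [0, 0, 0], 85], [[-244, -180, 24], [0, 0, 0], 85], [[-256, -189, 25], [0, 0, 0], 85], [[-256, -189, 25], [0, 0, 0], 85], [[-256, -189, 25], [0, 0, 0], 85]])

```text
clock: 2.02
eef_pos: [0.6036, -0.2391, 0.2384]
tool_rot: [0.2, 0.98, -0.001, -0.001]
ft_force: [0.4, 0.6, -0.2]
grip_width: 0.085
```

```bash
python3 -c "
from h import *
shift((.604,-.239,.15),(.604,-.239,.104))
c=get_calibration('wrist');im=camera('wrist');cv2.imwrite('pics/w1.png',im[:,:,::-1])
m=im.max(2)<45
n,l,s,ce=cv2.connectedComponentsWithStats(m.astype(np.uint8))
for i in range(1,n):
  if s[i,4]>60: print(s[i],ce[i].round(1),onz(c,ce[i],.096))
"
```

```text
t 2.02 eef [ 0.6036 -0.2391  0.2384] w 0.085 F [ 0.4  0.6 -0.2] down err [-2.9e-03 -4.0e-04 -1.0e+00]
to [ 0.604 -0.239  0.15 ] shift mm [-0.6  0.4 88.4]
to [ 0.604 -0.239  0.104] shift mm [ -0.7   0.5 134.4]
[ 297  234   36   40 1124] [314.3 253.7] [ 0.6011817  -0.23915867  0.096     ]
[    0   306   640   174 55263] [316.9 425. ] [ 0.73002622 -0.29197338  0.096     ]
```

View pics/w1.png

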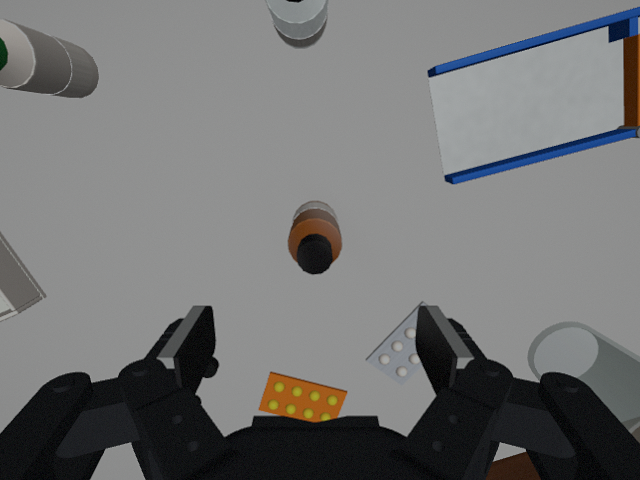

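The wrist view shows the amber cap at (314,254), midway between the fingers (213 and 418). The lane's open end is at upper right. The grasp line is free, so I descend.

>>> send_rows(moves=[[[0, 0, 30], [0, 0, 0], 85], [[0, 0, 55], [0, 0, 0], 85], [[0, 0, 80], [0, 0, 0], 85], [[0, 0, 100], [0, 0, 0], 85], [[0, 0, 115], [0, 0, 0], 85], [[0, 0, 128], [0, 0, 0], 85], [[0, 0, 134], [0, 0, 0], 85], [[0, 0, 134], [0, 0, 0], 85], [[0, 0, 134], [0, 0, 0], 85]])

```text
clock: 2.82
eef_pos: [0.603, -0.2375, 0.1055]
tool_rot: [0.199, 0.98, -0.0, -0.001]
ft_force: [1.0, -0.5, 0.7]
grip_width: 0.0847
```

>>> send_rows(moves=[[[0, 0, 0], [0, 0, 0], 60], [[0, 0, 0], [0, 0, 0], 50], [[0, 0, 0], [0, 0, 0], 42], [[0, 0, 0], [0, 0, 0], 36], [[0, 0, 0], [0, 0, 0], 30], [[0, 0, 0], [0, 0, 0], 30], [[0, 0, 0], [0, 0, 0], 30], [[0, 0, 0], [0, 0, 0], 30], [[0, 0, 0], [0, 0, 0], 30]])

```text
clock: 3.57
eef_pos: [0.6037, -0.2379, 0.1068]
tool_rot: [0.199, 0.98, -0.001, -0.0]
ft_force: [-0.3, 0.4, 4.9]
grip_width: 0.0386
```

```bash
python3 -c "
from h import *
p=lane(-.09,0)
shift((.603,-.239,.145),(*p,.145),(*p,.106))
"
```

```text
t 3.57 eef [ 0.6037 -0.2379  0.1068] w 0.0386 F [-0.3  0.4  4.9] down err [-5.0e-04 -1.3e-03 -1.0e+00]
to [ 0.603 -0.239  0.145] shift mm [  0.2  -1.3 -38.2]
to [ 0.5774 -0.0546  0.145 ] shift mm [ 95.8 158.4 -38.4]
to [ 0.5774 -0.0546  0.106 ] shift mm [ 95.8 158.5   0.6]
```

>>> send_rows(moves=[[[0, 0, -20], [0, 0, 0], 30], [[0, 0, -38], [0, 0, 0], 30], [[10, 16, -40], [0, 0, 0], 30], [[25, 41, -40], [0, 0, 0], 30], [[40, 66, -40], [0, 0, 0], 30], [[55, 91, -40], [0, 0, 0], 30], [[70, 116, -40], [0, 0, 0], 30], [[84, 139, -40], [0, 0, 0], 30], [[92, 152, -40], [0, 0, 0], 30], [[96, 158, -40], [0, 0, 0], 30], [[96, 158, -40], [0, 0, 0], 30]])

```text
clock: 4.48
eef_pos: [0.5763, -0.0533, 0.1459]
tool_rot: [0.198, 0.98, -0.001, -0.001]
ft_force: [0.4, -0.6, -1.2]
grip_width: 0.0383
```

```bash
python3 -c "
from h import *
p=lane(-.09,0)
shift((*p,.107))
for n in ('side',):
  cv2.imwrite('pics/s2.png',camera(n)[:,:,::-1])
"
```

```text
t 4.48 eef [ 0.5763 -0.0533  0.1459] w 0.0383 F [ 0.4 -0.6 -1.2] down err [-0.0023 -0.001  -1.    ]
to [ 0.5774 -0.0546  0.107 ] shift mm [-1.5 -0.7 38.9]
```

View pics/s2.png

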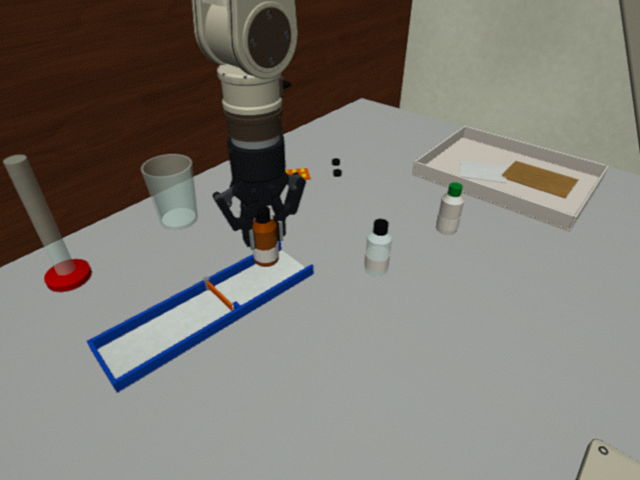

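The side view shows the amber bottle held upright at about (265,243), over the lane behind the shut flap (220,294). I lower it until it touches.

>>> send_rows(moves=[[[-1, -1, 15], [0, 0, 0], 30], [[-1, -1, 28], [0, 0, 0], 30], [[-1, -1, 35], [0, 0, 0], 30], [[-1, -1, 38], [0, 0, 0], 30], [[-1, -1, 39], [0, 0, 0], 30], [[-1, -1, 39], [0, 0, 0], 30], [[-1, -1, 39], [0, 0, 0], 30], [[-1, -1, 39], [0, 0, 0], 30]])

```text
clock: 5.2
eef_pos: [0.5777, -0.0562, 0.1075]
tool_rot: [0.199, 0.98, -0.001, -0.0]
ft_force: [0.2, 0.5, -2.0]
grip_width: 0.0386
```

>>> send_rows(moves=[[[0, 0, 1], [0, 0, 0], 30], [[0, 0, 1], [0, 0, 0], 30], [[0, 0, 1], [0, 0, 0], 45], [[0, 0, 1], [0, 0, 0], 52], [[0, 0, 1], [0, 0, 0], 55], [[0, 0, 1], [0, 0, 0], 55], [[0, 0, 1], [0, 0, 0], 55], [[0, 0, 1], [0, 0, 0], 55]])

```text
clock: 5.87
eef_pos: [0.5777, -0.0562, 0.1066]
tool_rot: [0.199, 0.98, -0.001, 0.0]
ft_force: [0.4, 0.7, 0.6]
grip_width: 0.0551
```

```bash
python3 -c "
from h import *
shift((*lane(-.09,0),.107))
cv2.imwrite('pics/s3.png',cv2.resize(camera('side')[180:400,60:400,::-1],None,fx=2,fy=2))
"
```

```text
t 5.87 eef [ 0.5777 -0.0562  0.1066] w 0.0551 F [0.4 0.7 0.6] down err [-3.0e-04 -1.8e-03 -1.0e+00]
to [ 0.5774 -0.0546  0.107 ] shift mm [ 0.9  1.3 -0.4]
```

View pics/s3.png

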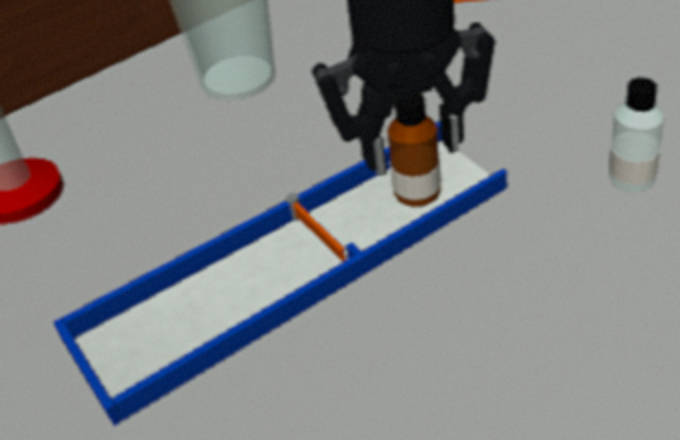

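The bottle stands free and upright in the lane (crop ~415,160) behind the shut flap. Next I close again and push it along.

>>> send_rows(moves=[[[0, 0, 0], [0, 0, 0], 45], [[0, 0, 0], [0, 0, 0], 36], [[0, 0, 0], [0, 0, 0], 32], [[0, 0, 0], [0, 0, 0], 32], [[0, 0, 0], [0, 0, 0], 32], [[0, 0, 0], [0, 0, 0], 32]])

```text
clock: 6.42
eef_pos: [0.5779, -0.0563, 0.1068]
tool_rot: [0.199, 0.98, -0.001, 0.0]
ft_force: [-0.9, -0.7, 2.0]
grip_width: 0.0387
```

```bash
python3 -c "
from h import *
shift((*lane(-.02,0),.107),(*lane(.125,0),.107))
"
```

```text
t 6.42 eef [ 0.5779 -0.0563  0.1068] w 0.0387 F [-0.9 -0.7  2. ] down err [ 2.e-04 -2.e-03 -1.e+00]
to [0.5872 0.0147 0.107 ] shift mm [19.1 69.  -0.3]
to [0.6075 0.1582 0.107 ] shift mm [ 56.5 209.1  -0.6]
```

>>> send_rows(moves=[[[3, 10, 0], [0, 0, 0], 32], [[6, 21, 0], [0, 0, 0], 32], [[9, 32, 0], [0, 0, 0], 32], [[12, 43, 0], [0, 0, 0], 32], [[15, 54, 0], [0, 0, 0], 32], [[18, 65, 0], [0, 0, 0], 32], [[21, 76, 0], [0, 0, 0], 32], [[24, 87, 0], [0, 0, 0], 32], [[27, 98, 0], [0, 0, 0], 32], [[30, 109, 0], [0, 0, 0], 32], [[33, 120, 0], [0, 0, 0], 32], [[35, 127, 0], [0, 0, 0], 32]])

```text
clock: 7.42
eef_pos: [0.5952, 0.0756, 0.1068]
tool_rot: [0.199, 0.98, -0.001, 0.0]
ft_force: [-0.8, -5.2, 5.6]
grip_width: 0.0387
```

```bash
python3 -c "
from h import *
shift((*lane(.125,0),.107))
cv2.imwrite('pics/s4.png',cv2.resize(camera('side')[180:400,60:400,::-1],None,fx=2,fy=2))
"
```

```text
t 7.42 eef [0.5952 0.0756 0.1068] w 0.0387 F [-0.8 -5.2  5.6] down err [ 0.     -0.0024 -1.    ]
to [0.6075 0.1582 0.107 ] shift mm [20.9 81.  -0.4]
```

View pics/s4.png

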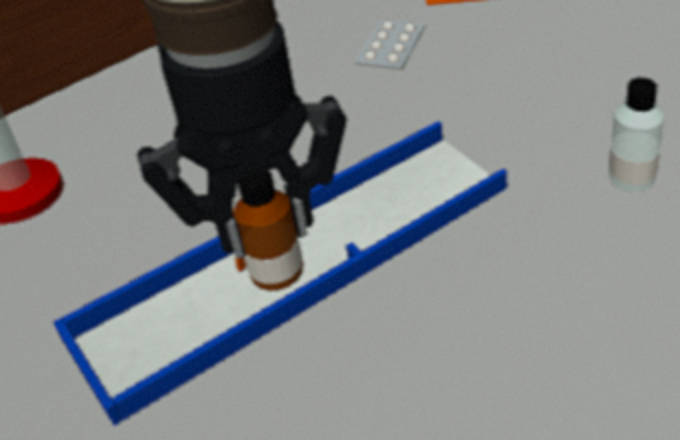

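The bottle is upright in the gateway (crop ~270,250) and the flap is held open behind it (~240,265). I keep pushing.

>>> send_rows(moves=[[[3, 11, 0], [0, 0, 0], 32], [[6, 22, 0], [0, 0, 0], 32], [[9, 33, 0], [0, 0, 0], 32], [[11, 44, 0], [0, 0, 0], 32], [[14, 55, 0], [0, 0, 0], 32], [[17, 66, 0], [0, 0, 0], 32], [[20, 76, 0], [0, 0, 0], 32], [[21, 81, 0], [0, 0, 0], 32], [[21, 81, 0], [0, 0, 0], 32], [[21, 81, 0], [0, 0, 0], 32], [[21, 81, 0], [0, 0, 0], 32]])

```text
clock: 8.38
eef_pos: [0.6076, 0.161, 0.1068]
tool_rot: [0.198, 0.98, 0.001, 0.0]
ft_force: [-0.1, 3.0, 3.1]
grip_width: 0.0387
```

```bash
python3 -c "
from h import *
shift((*lane(.125,0),.107))
cv2.imwrite('pics/s5.png',cv2.resize(camera('side')[180:400,60:400,::-1],None,fx=2,fy=2))
"
```

```text
t 8.38 eef [0.6076 0.161  0.1068] w 0.0387 F [-0.1  3.   3.1] down err [ 8.0e-04  1.9e-03 -1.0e+00]
to [0.6075 0.1582 0.107 ] shift mm [-0.9 -2.6 -0.2]
```

View pics/s5.png

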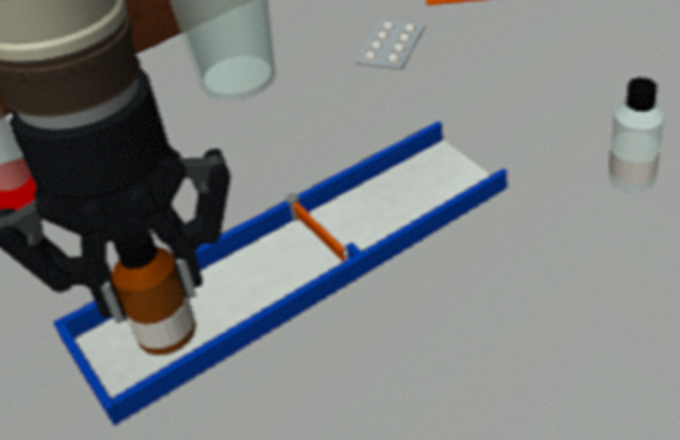

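The flap is shut again (crop ~320,230) and the bottle stands past it. I release it and retreat straight up.

>>> send_rows(moves=[[[0, 0, 0], [0, 0, 0], 45], [[0, 0, 0], [0, 0, 0], 55], [[0, 0, 0], [0, 0, 0], 65], [[0, 0, 0], [0, 0, 0], 75], [[0, 0, 0], [0, 0, 0], 80], [[0, 0, 0], [0, 0, 0], 80], [[0, 0, 0], [0, 0, 0], 80], [[0, 0, 0], [0, 0, 0], 80]])

```text
clock: 9.1
eef_pos: [0.6076, 0.1605, 0.1067]
tool_rot: [0.198, 0.98, 0.001, 0.0]
ft_force: [0.3, -0.4, 0.5]
grip_width: 0.0801
```

>>> send_rows(moves=[[[0, 0, -10], [0, 0, 0], 80], [[0, 0, -25], [0, 0, 0], 80], [[0, 0, -45], [0, 0, 0], 80], [[0, 0, -65], [0, 0, 0], 80], [[0, 0, -90], [0, 0, 0], 80], [[0, 0, -115], [0, 0, 0], 80], [[0, 0, -140], [0, 0, 0], 80], [[0, 0, -150], [0, 0, 0], 80], [[0, 0, -150], [0, 0, 0], 80], [[0, 0, -150], [0, 0, 0], 80], [[0, 0, -150], [0, 0, 0], 80]])

```text
clock: 10.02
eef_pos: [0.6067, 0.1601, 0.2549]
tool_rot: [0.198, 0.98, -0.0, -0.001]
ft_force: [-0.5, -0.0, 0.4]
grip_width: 0.0801
```

```bash
python3 -c "
from h import *
shift()
im=camera('side')[:,:,::-1].copy();cv2.imwrite('pics/s6.png',im);c=get_calibration('side');im=im.astype(int)
g,r,b=im[...,1],im[...,2],im[...,0]
m=im.max(2)<45
for k,p in dict(clear=(380,227)).items(): print(k,onz(c,blob(m,p)[0],.087))
print('white',onz(c,blob((g>r+30)&(g>b+20),(455,189))[0],.087))
ce,s=blob((r>g+50)&(r>b+50),(220,294));print('flap',ce,s)
"
```

```text
t 10.02 eef [0.6067 0.1601 0.2549] w 0.0801 F [-0.5 -0.   0.4] down err [-2.2e-03  4.0e-04 -1.0e+00]
clear [ 0.45293272 -0.18875359  0.087     ]
white [ 0.41416712 -0.37271001  0.087     ]
flap [219.07643312 294.76433121] [207 281  25  29 157]
```

View pics/s6.png

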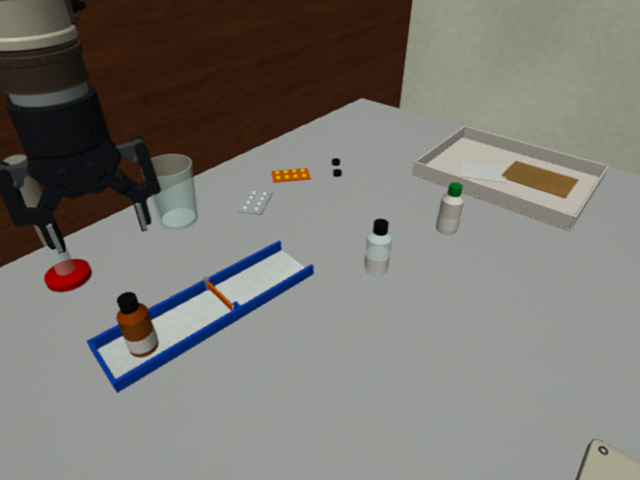

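The side view shows the amber bottle past the shut flap, with its cap at (128,303). It leans in the picture, so I check that numerically against perspective before handing in.

```bash
python3 -c "
from h import *
im=cv2.imread('pics/s6.png').astype(int);c=get_calibration('side')
ce,_=blob(im.max(2)<45,(128,303));W=onz(c,ce,.087);print(ce,W,'lane x,y',(W[:2]-O)@U,(W[:2]-O)@L)
K=np.array([[c['fx'],0,c['cx']],[0,c['fy'],c['cy']],[0,0,1]])
for z in(.087,.048,.01):
  print(z,cv2.projectPoints(np.array([[W[0],W[1],z]]),cv2.Rodrigues(np.array(c['R']))[0],np.array(c['t']),K,np.array([c['k1'],0,0,0]))[0].ravel())
r,g,b=im[...,2],im[...,1],im[...,0]
m=(r>g+35)&(g>b+5);ce,s=blob(m,(136,325));print('amber glass',ce,s)
"
```

```text
[127.84164223 302.80938416] [0.60895755 0.15982876 0.087     ] lane x,y 0.12672953143324459 -0.0012219465190475198
0.087 [127.84164223 302.80938416]
0.048 [135.45522561 323.29724518]
0.01 [142.3027543 341.7069933]
amber glass [132.70797721 323.73931624] [117 304  30  37 702]
```

```bash
python3 -c "
from workcell import order
print(order.job_done())"
```

```text
the job is handed in; nothing more can be done
None
```

The amber bottle now stands upright past the flap, the flap is shut behind it, and the job was handed in at about 10 s on the robot clock. I gripped it, stood it free in the open end of the lane at about x = −90 mm, closed on it again and slid it on its base through the flap. Then I released it and moved the arm straight up.

**Last checks, from the side camera:**
- **Amber bottle:** it is at lane x ≈ 127 mm, y ≈ −1 mm. Its lean in the picture agrees with perspective to about 3 px, so I take it as upright.
- **Flap:** it is back at its starting pixel position, which means shut.
- **Clear and white bottles:** neither has moved by more than 1 mm.
- **Gripper:** it is open and well above everything, with the wrist force near zero.

**Disagreements:** the side and top views differed by 1 to 6 mm on bottle positions. The side view also gave the lane 15 mm too wide because it sees the outer rail faces, so I used the top view for the lane. No check failed.

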